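# Level the specimens in a grinding carrier

### The arm

A 6-joint arm with a two-finger parallel gripper is mounted at the origin on a cart in front of the work surface, level with it; the furniture and walls round the work are solid. World frame = base frame: x ahead of the robot, y to its left, z up, the work surface at z = 0. Lengths are in m, angles in rad, forces in N, time in s.
With the tool pointing down it reaches from about 0.35 to 0.975 m from the base axis. Payload 7.1 kg.
Tool frame: the origin (TCP) lies on the front face of the gripper's body, between the roots of the fingers; the fingertips stand 80 mm ahead of it and the grasp point (between the pads) lies 61 mm ahead of it; z points along the fingers, y is the line along which they close (so a half turn about z gives the same grasp; the last joint's range is limited). The gripper opens to 88 mm and grips with 3 to 60 N. Pads are 20 mm wide; open, the fingers measure 115 mm over their backs; the gripper's body (75 mm by 178 mm) begins 61 mm behind the grasp point.
Start: joints at [-1.329, 0.423, 1.63, -0, 1.089, -0.019], TCP at [0.161, -0.604, 0.303] pointing down, gripper open.
Joint ranges: [-3, 3], [-0.9, 2.11], [0.09, 2.58], [-1.31, 4.45], [0.11, 2.69], [-2.54, 2.54]. Speed limits (rad/s): [2.39, 2.39, 3.01, 3.14, 3.14, 3.14].

### API

Orientations are given as a 3x3 rotation matrix whose columns are the frame's x, y, z axes.
In Python, from bench import ctrl gives the robot as it stands.
- The arm moves only by the shell command python3 -m inch 'ROWS' [FORCE]. ROWS is JSON, one flat list of numbers, 5 for each row, row after row: the finger opening in mm, from 0 to 87.8, then the shift along the tool's x, y, z in mm, then the turn about the tool's z in rad. A call has 1 to 8 rows; each row shifts and turns the commanded pose from where the row before left it, along the tool's axes as they then stand; what a row does not reach is not made up. A row lasts 1/12 s, in which the tool goes at most 41.7 mm and 7.16 degrees, less where a joint would pass 70% of its speed; a pose out of reach is approached as far as the arm can. A call with a gripper value outside its range is refused whole. The fingers move at their own pace and stop on an object; FORCE is the grip in N (left out, the last holds). Time passes only in rows, so rows that do not move let the fingers close. It gives the time, the measured TCP pose, the force, the opening and the grip force at its end, in the units of the state.
- ctrl.observe(): the state, without advancing time (a new reading comes with each control period).
- ctrl.capture(name): name is "scene" or "side" or "wrist"; returns a dict with "color" (384x512x3 uint8, blue, green, red), "fx", "fy", "cx", "cy" (pixels), "k1" (the pictures are not rectified: a ray, as slopes to the right and down, at radius r is drawn at 1 + k1 r^2 times it, then the intrinsics apply), "T" (4x4, takes a point from camera to world coordinates); the wrist camera has in their place "hand_eye" (4x4, takes a point from camera to tool coordinates, whose origin is the TCP and whose axes are the flange's). Camera axes: x right, y up, looking along -z (the intrinsics and any distortion apply to the point x, -y, -z); pixel columns grow to the right and rows downward; lengths in m; the calibration is good to about 2 mm. A picture is of the moment at which its call begins: read the wrist's pose just before it. There is no depth.
- ctrl.job_done(): hands the job in; it is judged then, once.
The state is a dict: "time": time; "qpos": joint angles; "dq": joint speeds; "tau": joint torques, N m; "tool_pos": TCP position; "tool_rot": TCP orientation; "ft_force": force on the tool from outside, world axes, zero at the start; "torque": the same for the moment, N m; "grip_width": opening from 0.0 (shut) to 1.0 (fully open); "gripper_force": force on a finger pad.
Only numpy, scipy, OpenCV 4.12 (cv2) and the standard library are available. Lean on these libraries where they do the work, as an engineer would, in place of code of your own. Each camera call takes 0.05 s, during which the arm holds its last target. There are 200 camera calls.

### The job

Before this carrier goes to the grinder its specimens must all sit at one level: take the touch probe from its stand, lightly touch the top of each specimen in turn from the left end to the right to find those that stand high, and pull the sprung lock knob in front of each high one out to its stop so that it drops home and the knob springs back (leave the other knobs alone). Go over all of them once more with the probe in the same order to prove that they are level, put the probe back upright in its stand and close the carrier with its dust cover, lying flat and fully down; do not shove the dish, the timer or the vial about.

Things in the scene. Friction and masses are not known exactly. Their poses are not given: they have to be found in the camera images.
- carrier: fixed aluminium bar, 270 mm long (its y), 78 deep (x), on two dark feet; origin at bench level under its middle, top face at z = 56 mm. Four round bores (seats), 40 mm wide, floor at z = 26 mm, at x = 0, y = +99, +33, -33, -99 mm: seats 1 to 4, seat 1 at the left end seen from the robot. Its -x face, with the lock knobs, looks towards the robot
- specimen_1: specimen in seat 1: grey resin cylinder, 38 mm across, 29 mm high, two ring grooves, steel coupon in its top; origin at the centre of its underside. Home, it stands on the bore floor, its top 1 mm below the bar's top face; hung up, its lower groove has caught on the lock tongue and it stands 4 to 6 mm higher and may lean. None if the seat is empty
- specimen_2: specimen in seat 2: grey resin cylinder, 38 mm across, 29 mm high, two ring grooves, steel coupon in its top; origin at the centre of its underside. Home, it stands on the bore floor, its top 1 mm below the bar's top face; hung up, its lower groove has caught on the lock tongue and it stands 4 to 6 mm higher and may lean. None if the seat is empty
- specimen_3: specimen in seat 3: grey resin cylinder, 38 mm across, 29 mm high, two ring grooves, steel coupon in its top; origin at the centre of its underside. Home, it stands on the bore floor, its top 1 mm below the bar's top face; hung up, its lower groove has caught on the lock tongue and it stands 4 to 6 mm higher and may lean. None if the seat is empty
- specimen_4: specimen in seat 4: grey resin cylinder, 38 mm across, 29 mm high, two ring grooves, steel coupon in its top; origin at the centre of its underside. Home, it stands on the bore floor, its top 1 mm below the bar's top face; hung up, its lower groove has caught on the lock tongue and it stands 4 to 6 mm higher and may lean. None if the seat is empty
- knob_a (a joint): travel (m) of a sprung lock plunger: 0 = in, its tongue inside the bore and in the specimen's groove; 0.010 = at its stop, pulled towards the carrier's -x; from 0.008 on the specimen is free. Spring 3.5 N at 0, 7 N at the stop, plus 1.2 N for each 10 mm/s; it springs back when let go. Which plunger serves which seat varies
- knob_a_grip (a point): middle of that plunger's black knurled knob: a level cylinder (axis along the carrier's x) 20 mm across, 18 mm long, 39.5 mm above the bench, 59 mm in front of its bore's centre when in; it moves with the plunger. A 17 mm boss lies between it and the bar; knobs are 66 mm apart
- knob_b (a joint): travel (m) of a sprung lock plunger: 0 = in, its tongue inside the bore and in the specimen's groove; 0.010 = at its stop, pulled towards the carrier's -x; from 0.008 on the specimen is free. Spring 3.5 N at 0, 7 N at the stop, plus 1.2 N for each 10 mm/s; it springs back when let go. Which plunger serves which seat varies
- knob_b_grip (a point): middle of that plunger's black knurled knob: a level cylinder (axis along the carrier's x) 20 mm across, 18 mm long, 39.5 mm above the bench, 59 mm in front of its bore's centre when in; it moves with the plunger. A 17 mm boss lies between it and the bar; knobs are 66 mm apart
- knob_c (a joint): travel (m) of a sprung lock plunger: 0 = in, its tongue inside the bore and in the specimen's groove; 0.010 = at its stop, pulled towards the carrier's -x; from 0.008 on the specimen is free. Spring 3.5 N at 0, 7 N at the stop, plus 1.2 N for each 10 mm/s; it springs back when let go. Which plunger serves which seat varies
- knob_c_grip (a point): middle of that plunger's black knurled knob: a level cylinder (axis along the carrier's x) 20 mm across, 18 mm long, 39.5 mm above the bench, 59 mm in front of its bore's centre when in; it moves with the plunger. A 17 mm boss lies between it and the bar; knobs are 66 mm apart
- knob_d (a joint): travel (m) of a sprung lock plunger: 0 = in, its tongue inside the bore and in the specimen's groove; 0.010 = at its stop, pulled towards the carrier's -x; from 0.008 on the specimen is free. Spring 3.5 N at 0, 7 N at the stop, plus 1.2 N for each 10 mm/s; it springs back when let go. Which plunger serves which seat varies
- knob_d_grip (a point): middle of that plunger's black knurled knob: a level cylinder (axis along the carrier's x) 20 mm across, 18 mm long, 39.5 mm above the bench, 59 mm in front of its bore's centre when in; it moves with the plunger. A 17 mm boss lies between it and the bar; knobs are 66 mm apart
- stand: probe stand, fixed: a grey block 56 x 56 mm and 80 mm high on an 84 mm square foot, with an upright through hole 16 mm wide; origin at bench level under the hole
- probe: touch probe, loose, upright in the stand: aluminium handle 18 mm across, from the origin 72 mm up, with a 22 mm collar at its foot that rests on the stand's top (origin = underside of the collar); below it a steel barrel 12 mm across, 45 mm long, and the sprung stylus, its ball tip 73 mm below the origin. 0.1 to 0.17 kg
- probe_tip (a point): lowest point of the probe's ball tip. The stylus gives way upwards by up to 8 mm: it starts to move at 1.2 N and takes 3.6 N at the end of its travel, 0.3 N a mm
- cover: dust cover, loose: flat grey sheet-metal lid 284 mm long (its y), 92 wide (x), 0.28 to 0.46 kg, lips turned down 6 mm all round that fit round the bar's top with 4 mm to spare each side; origin at the centre, level with the lips' lower edges; plate 6 to 10 mm above it. On the carrier its origin lies 50 mm above the carrier's. Either way round is right
- cover_handle (a point): middle of the cover's black bow handle: a round bar 12 mm thick and 84 mm long along the cover's y, its axis 36 mm above the cover's origin, 20 mm clear of the plate
- petri_dish: covered glass dish, 60 mm across, 15 mm high; bystander
- bench_timer: small white countdown timer, 62 x 66 x 18 mm; bystander
- vial: upright capped brown vial, 35 mm across, 72 mm high; bystander

How it is judged:
On the way, in this order (a step that is already met when the one before it is completed fails the run):
1. the probe's stylus touches the top of specimen_1 (seat 1 from the left) (contact force between probe and specimen_1 above 0.5 N and horizontal distance between probe_tip and specimen_1 below 0.016 m and z of probe_tip in the frame of specimen_1 above 0.024 m), for 0.1 s.
2. the probe's stylus touches the top of specimen_2 (seat 2 from the left) (contact force between probe and specimen_2 above 0.5 N and horizontal distance between probe_tip and specimen_2 below 0.016 m and z of probe_tip in the frame of specimen_2 above 0.024 m), for 0.1 s.
3. the probe's stylus touches the top of specimen_3 (seat 3 from the left) (contact force between probe and specimen_3 above 0.5 N and horizontal distance between probe_tip and specimen_3 below 0.016 m and z of probe_tip in the frame of specimen_3 above 0.024 m), for 0.1 s.
4. the probe's stylus touches the top of specimen_4 (seat 4 from the left) (contact force between probe and specimen_4 above 0.5 N and horizontal distance between probe_tip and specimen_4 below 0.016 m and z of probe_tip in the frame of specimen_4 above 0.024 m), for 0.1 s.
5. every specimen lies home in its bore and every lock knob is back in (z of each of specimen_1, specimen_2, specimen_3, specimen_4 in the frame of carrier below 0.0278 m and value of joint each of knob_a, knob_b, knob_c, knob_d below 0.003 m), for 0.3 s.
6. the probe's stylus touches the top of specimen_1 (seat 1 from the left) again (all of step 1), for 0.1 s.
7. the probe's stylus touches the top of specimen_2 (seat 2 from the left) again (all of step 2), for 0.1 s.
8. the probe's stylus touches the top of specimen_3 (seat 3 from the left) again (all of step 3), for 0.1 s.
9. the probe's stylus touches the top of specimen_4 (seat 4 from the left) again (all of step 4), for 0.1 s.
10. the cover lies flat on the carrier (z of cover in the frame of carrier between 0.0465 and 0.0525 m and angle between cover's own z axis and vertical below 0.03 rad and angle between the y axis of cover and the y axis of carrier, either way round below 0.08 rad and horizontal distance between cover and carrier below 0.012 m and linear speed of cover below 0.02 m/s), for 0.2 s.
At the end, for the whole second after the job is handed in: all specimens home (within 1.8 mm of the bore floor), all knobs in (3 mm), the probe upright in its stand, collar down (4 mm), and the cover flat on the carrier, lips round the bar (12 mm of its middle, 0.08 rad of its length, 0.03 rad of level, 3 mm in height) (all of step 5 and all of step 10 and horizontal distance between probe and stand below 0.008 m and angle between probe's own z axis and vertical below 0.12 rad and z of probe in the frame of stand between 0.076 and 0.085 m); the robot touches nothing.
It fails at once if a specimen is pressed with more than 25 N by the probe (contact force between probe and specimen_1 above 25 N or contact force between probe and specimen_2 above 25 N or contact force between probe and specimen_3 above 25 N or contact force between probe and specimen_4 above 25 N).
It fails at once if the lock knob of a seat whose specimen is already home, or of an empty seat, is pulled out (value of joint any of knob_c, knob_d above 0.006 m).
It fails at once if the petri dish, the timer or the vial is shoved more than 4 cm (distance of any of petri_dish, bench_timer, vial from where it was at the start of the episode above 0.04 m).
Of specimen_1, specimen_2, specimen_3, specimen_4 only 3 to 4 are there at a start; the rules pass over those that are not, and their reading is None.
At some moment in a run one of cover may be knocked a few centimetres aside while the robot is not near it.
It also fails if it takes over 208 s, if anything falls off the work surface, if the arm or the gripper's body presses on something with over 40 N, if the wrist force passes 120 N, or if a joint passes its speed limit or range.

## Working session

There is one attempt and no reset: what is moved stays moved. The work goes in short steps, Python scripts to look and compute and a shell command to move; the robot and the scene stay as the last step left them, time stands still between calls to the robot, and variables do not carry over. Pictures are saved under pics/ and viewed, at most 14 in all, crops included, and the job is handed in when it is done.

```bash
ls; mkdir -p pics; cat > h.py <<'E'
import numpy as np, cv2, json
from bench import ctrl
def snap(name,fn):
    s=ctrl.observe(); c=ctrl.capture(name)
    T=np.array(c["T"]) if "T" in c else None
    if T is None:
        W=np.eye(4); W[:3,:3]=np.array(s["tool_rot"]).reshape(3,3); W[:3,3]=s["tool_pos"]; T=W@np.array(c["hand_eye"])
    cv2.imwrite(f"pics/{fn}.png",c["color"])
    m=dict(fx=c["fx"],fy=c["fy"],cx=c["cx"],cy=c["cy"],k1=c["k1"],T=T.tolist()); json.dump(m,open(f"pics/{fn}.json","w"))
    return c,m
def unproj(fn,u,v,z):
    m=json.load(open(f"pics/{fn}.json"));T=np.array(m["T"])
    K=np.array([[m["fx"],0,m["cx"]],[0,m["fy"],m["cy"]],[0,0,1.]])
    p=cv2.undistortPoints(np.array([[[u,v]]],float),K,np.array([m["k1"],0,0,0.]))[0,0]
    d=T[:3,:3]@np.array([p[0],-p[1],-1]);o=T[:3,3]
    return o+d*(z-o[2])/d[2]
def proj(fn,P):
    m=json.load(open(f"pics/{fn}.json"));T=np.array(m["T"])
    q=np.linalg.inv(T)@np.append(P,1);x,y=q[0]/-q[2],-q[1]/-q[2]
    f=1+m["k1"]*(x*x+y*y);return m["fx"]*x*f+m["cx"],m["fy"]*y*f+m["cy"]
E
python3 - <<'E'
from h import *
print({k:np.round(v,4).tolist() for k,v in ctrl.observe().items()})
for n in("scene","side","wrist"):
    c,m=snap(n,n+"0");print(n,m["fx"],m["k1"],np.round(m["T"],3).tolist())
    if n!="wrist": cv2.imwrite(f"pics/{n}0b.png",cv2.resize(c["color"],(800,600),interpolation=cv2.INTER_CUBIC))
E
```

```text
pics
{'time': 0.0, 'qpos': [-1.329, 0.4238, 1.6307, -0.0, 1.0886, -0.019], 'dq': [0.0008, -0.0006, 0.0014, 0.0013, -0.0001, -0.0001], 'tau': [0.0004, -54.4615, -27.3672, 0.0644, 0.0227, -0.0001], 'tool_pos': [0.1611, -0.6034, 0.3019], 'tool_rot': [[0.9662, 0.2579, -0.0004], [0.2579, -0.9662, 0.0015], [0.0, -0.0015, -1.0]], 'ft_force': [0.1012, 0.2323, 0.1165], 'torque': [-0.032, -0.0082, 0.0004], 'gripper_force': 0.0, 'grip_width': 0.9991}
scene 479.4473525535858 -0.03681420466761509 [[-0.783, 0.41, -0.467, -0.14], [-0.621, -0.527, 0.579, 0.937], [-0.009, 0.744, 0.668, 1.105], [0.0, 0.0, 0.0, 1.0]]
side 357.33659353643264 0.012802819167057706 [[0.979, 0.087, -0.187, 0.383], [-0.206, 0.368, -0.907, -0.93], [-0.01, 0.926, 0.378, 0.471], [0.0, 0.0, 0.0, 1.0]]
wrist 286.61058958162033 -0.04282509762133424 [[0.258, 0.924, 0.282, 0.24], [-0.966, 0.247, 0.074, -0.583], [-0.001, -0.292, 0.956, 0.383], [0.0, 0.0, 0.0, 1.0]]
```

View pics/scene0b.png

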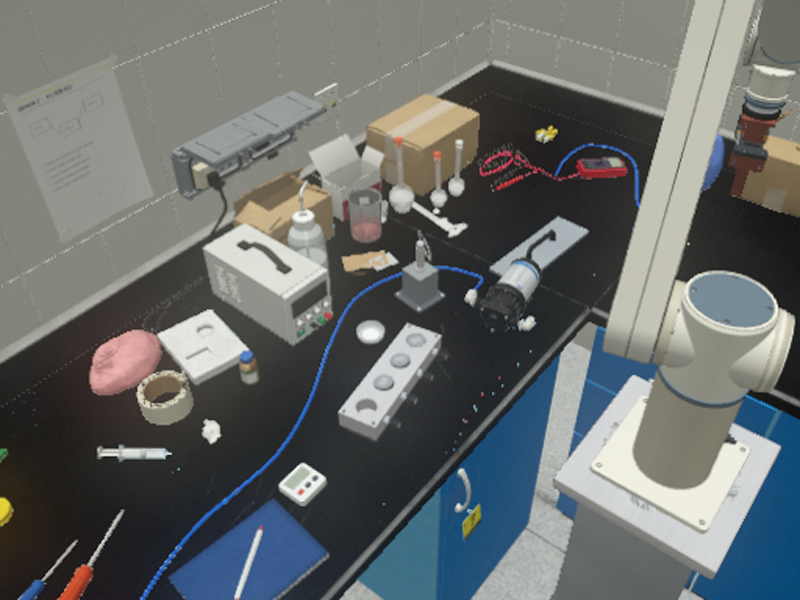

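View pics/side0b.png

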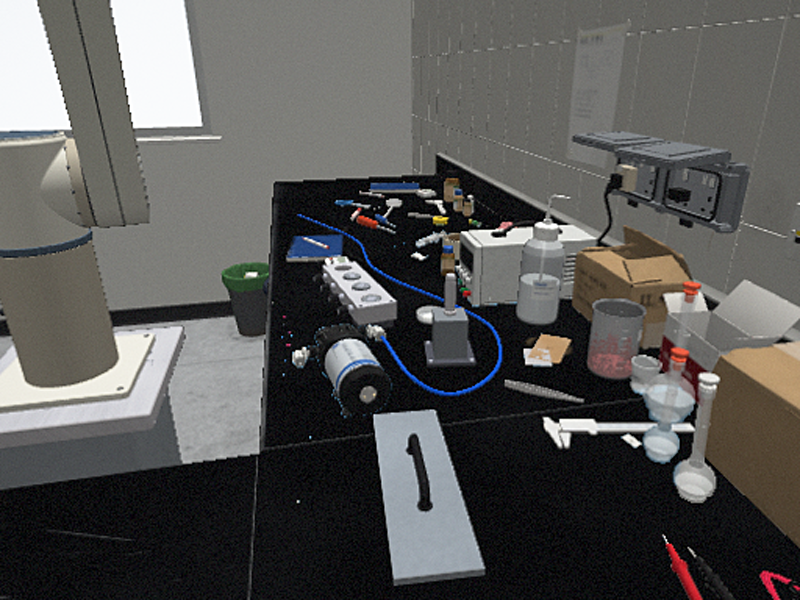

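```bash
python3 - <<'E'
from h import *
a=cv2.imread("pics/scene0.png")[135:290,205:385]
b=cv2.imread("pics/side0.png")[155:380,165:325]
a=cv2.resize(a,None,fx=3.8,fy=3.8,interpolation=cv2.INTER_CUBIC);cv2.imwrite("pics/c1.png",a)
b=cv2.resize(b,None,fx=2.66,fy=2.66,interpolation=cv2.INTER_CUBIC);cv2.imwrite("pics/c2.png",b)
E
```

```text
(no output)
```

View pics/c1.png

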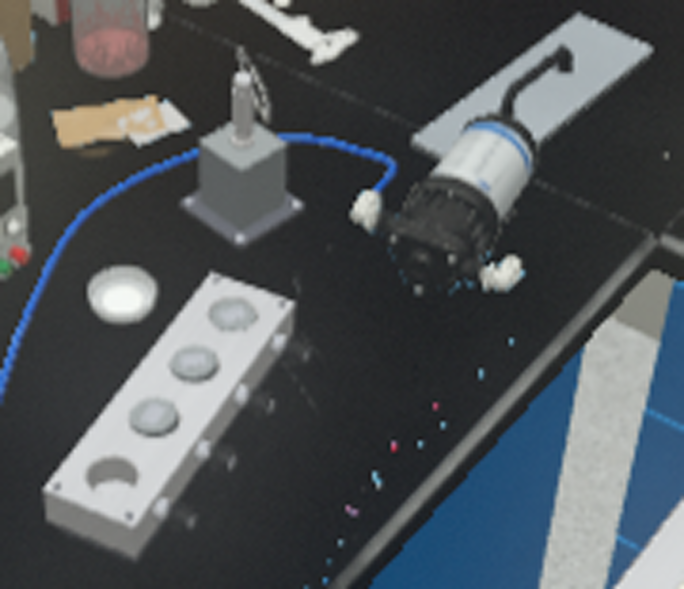

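View pics/c2.png

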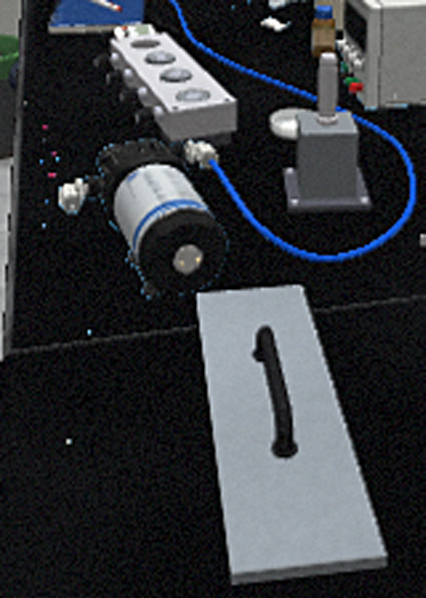

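```bash
python3 - <<'E'
from h import *
S=lambda u,v,z:unproj("scene0",205+u/3.8,135+v/3.8,z)
D=lambda u,v,z:unproj("side0",165+u/2.66,155+v/2.66,z)
for n,f,u,v,z in [("car BR",S,210,272,.056),("FR",S,296,300,.056),("BL",S,46,490,.056),("FL",S,137,523,.056),("s1",S,112,472,.056),("s2",S,154,417,.056),("s3",S,194,363,.056),("s4",S,233,314,.056),
 ("side BR",D,235,102,.056),("side s4",D,196,97,.056),("side s3",D,177,76,.056),("side s2",D,160,58,.056),("side s1",D,145,44,.056),
 ("probe top scene",S,241,78,.152),("probe top side",D,328,56,.152),("stand foot S near",S,240,243,0.01),
 ("stand top FL",S,242,170,.08),("stand top BL",S,200,143,.08),("stand top FR",S,284,150,.08),("collar side",D,327,120,.08),
 ("cov NL",D,197,293,.01),("cov",D,304,287,.01),("cov",D,232,575,.01),("cov",D,385,560,.01),("h1",D,263,332,.04),("h2",D,284,450,.04),
 ("covS",S,655,47,.01),("covS",S,578,12,.01),("hS",S,567,55,.036),("hS2",S,508,105,.036),
 ("pump white1",S,505,272,.03),("pump end",S,525,140,.05),("pump side end",D,187,258,.05),("dish",S,122,293,.01)]:
    print(n,np.round(f(u,v,z),4))
E
```

```text
car BR [0.5621 0.0487 0.056 ]
FR [0.4844 0.0317 0.056 ]
BL [0.5108 0.3135 0.056 ]
FL [0.4367 0.2958 0.056 ]
s1 [0.4832 0.2695 0.056 ]
s2 [0.4939 0.2063 0.056 ]
s3 [0.5059 0.1412 0.056 ]
s4 [0.5156 0.0772 0.056 ]
side BR [0.5653 0.0488 0.056 ]
side s4 [0.5244 0.0739 0.056 ]
side s3 [0.5122 0.1458 0.056 ]
side s2 [0.4996 0.2147 0.056 ]
side s1 [0.4865 0.2739 0.056 ]
probe top scene [ 0.6299 -0.0822  0.152 ]
probe top side [ 0.6347 -0.0831  0.152 ]
stand foot S near [ 0.5952 -0.037   0.01  ]
stand top FL [ 0.6054 -0.0524  0.08  ]
stand top BL [ 0.6582 -0.0595  0.08  ]
stand top FR [ 0.5927 -0.0976  0.08  ]
collar side [ 0.6371 -0.0762  0.08  ]
cov NL [ 0.4739 -0.2495  0.01  ]
cov [ 0.5649 -0.2609  0.01  ]
cov [ 0.4501 -0.5338  0.01  ]
cov [ 0.5391 -0.5428  0.01  ]
h1 [ 0.5082 -0.355   0.04  ]
h2 [ 0.4948 -0.476   0.04  ]
covS [ 0.4424 -0.5353  0.01  ]
covS [ 0.5356 -0.5418  0.01  ]
hS [ 0.4912 -0.4346  0.036 ]
hS2 [ 0.4952 -0.3288  0.036 ]
pump white1 [ 0.3775 -0.1303  0.03  ]
pump end [ 0.4469 -0.2762  0.05  ]
pump side end [ 0.4657 -0.2567  0.05  ]
dish [0.6369 0.0782 0.01  ]
```

```bash
cat > st.py <<'E'
from h import *
import sys
s=ctrl.observe();R=np.array(s["tool_rot"]).reshape(3,3);p=np.array(s["tool_pos"])
print("t%.1f"%s["time"],"tcp",np.round(p*1000,1),"yaw %.3f"%np.arctan2(R[1,0],R[0,0]),"zax",np.round(R[:,2],4),"F",np.round(s["ft_force"],1),"grip %.1fmm %.1fN"%(s["grip_width"]*87.8,s["gripper_force"]))
if len(sys.argv)>3:
    d=np.array([float(a) for a in sys.argv[1:4]])/1000-p   # target TCP mm [yaw]
    if len(sys.argv)>4:
        y=float(sys.argv[4]);w=np.arctan2(R[1,0],R[0,0]);print("turn %.3f"%-(y-w));c,n=np.cos(y),np.sin(y);R=np.array([[c,n,0],[n,-c,0],[0,0,-1]])
    print("tool shift",np.round(R.T@d*1000,1))
E
python3 -m inch '[87.8,0,0,0,0.091, 87.8,20,-27,-5,0, 87.8,22.4,-30,-5,0, 87.8,22.4,-30,-5,0, 87.8,22.4,-30,-5,0, 87.8,22.4,-30,-5,0, 87.8,22.4,-30,-5,0, 87.8,22.4,-30,-5,0]' 20
python3 -m inch '[87.8,22.4,-30,-5,0, 87.8,22.4,-30,-5,0, 87.8,22.4,-30,-5,0, 87.8,22.4,-30,-5,0, 87.8,22.4,-30,-5,0, 87.8,22.4,-30,-5,0, 87.8,22.4,-30,-5,0, 87.8,22.4,-30,-5,0]' >/dev/null
python3 -m inch '[87.8,22.4,-30,-5,0, 87.8,22.4,-30,-5,0, 87.8,22.4,-30,-5,0, 87.8,22.4,-30,-5,0, 87.8,22.4,-30,-5,0, 87.8,0,0,0,0, 87.8,0,0,0,0, 87.8,0,0,0,0]' >/dev/null
python3 st.py 500 60 400 0.17
python3 - <<'E'
from h import *
c,m=snap("wrist","w1");cv2.imwrite("pics/w1b.png",cv2.resize(c["color"],(800,600),interpolation=cv2.INTER_CUBIC))
E
```

```text
time: 0.82
tool_pos: [0.2787, -0.372, 0.3377]
tool_rot: [[0.986, 0.169, -0.0], [0.169, -0.986, 0.0], [-0.0, -0.0, -1.0]]
ft_force: [1.2, 0.6, 0.4]
grip_width: 0.999
gripper_force: 0.0
t2.1 tcp [498.9  59.7 402.1] yaw 0.171 zax [-1.3e-03 -5.0e-04 -1.0e+00] F [ 0.3 -0.5  0.8] grip 87.6mm 0.0N
turn 0.001
tool shift [ 1.1 -0.1  2.1]
```

View pics/w1b.png

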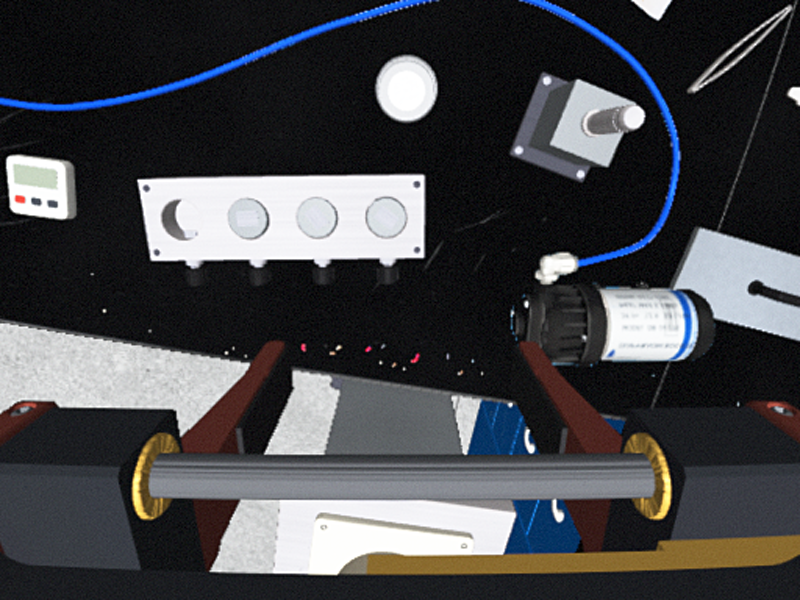

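```bash
python3 - <<'E'
from h import *
W=lambda u,v,z:unproj("w1",(u+.5)*.64-.5,(v+.5)*.64-.5,z)
for n,u,v,z in [("BL",138,180,.056),("BR",424,175,.056),("FR",424,260,.056),("FL",151,262,.056),("s1",182,219,.056),("s2",248,218,.056),("s3",317,217,.056),("s4",386,217,.056),("probe top",630,118,.152),("stand top",583,81,.08),("stand top",638,107,.08),("stand top",551,137,.08),("stand top",605,166,.08),
("k1",195,273,.04),("k2",260,274,.04),("k3",323,274,.04),("k4",388,274,.04),("pump fitting",560,265,.04)]:
    print(n,np.round(W(u,v,z)*1000,1))
E
```

```text
BL [517.6 313.8  56. ]
BR [566.1  49.2  56. ]
FR [486.9  34.4  56. ]
FL [439.5 300.2  56. ]
s1 [487.5 270.6  56. ]
s2 [498.9 207.4  56. ]
s3 [510.8 142.3  56. ]
s4 [521.8  77.6  56. ]
probe top [632.9 -81.  152. ]
stand top [665.4 -66.4  80. ]
stand top [ 654.5 -118.7   80. ]
stand top [617.1 -51.2  80. ]
stand top [ 602.2 -104.5   80. ]
k1 [430.3 262.8  40. ]
k2 [440.6 196.   40. ]
k3 [451.5 132.1  40. ]
k4 [462.8  66.5  40. ]
pump fitting [ 502.  -105.1   40. ]
```

```bash

python3 -m inch '[87.8,15.3,23.3,16,-0.006, 87.8,15.3,23.3,16,0, 87.8,15.3,23.3,16,0, 87.8,15.3,23.3,16,0, 87.8,15.3,23.3,16,0, 87.8,15.3,23.3,16,0, 60,15.3,23.3,14,0, 60,0,0,0,0]' >/dev/null
python3 -m inch '[60,0,0,0,0, 60,0,0,0,0, 60,0,0,0,0]' >/dev/null
python3 st.py 633 -82.5 179 0.177
python3 - <<'E'
from h import *
c,m=snap("wrist","w2");print(proj("w2",np.array([.633,-.0825,.152])))
cv2.imwrite("pics/w2b.png",cv2.resize(c["color"][100:384,130:400],None,fx=2,fy=2,interpolation=cv2.INTER_CUBIC))
E
```

```text
t3.1 tcp [632.6 -82.1 293.5] yaw 0.175 zax [ 5.e-04  1.e-04 -1.e+00] F [-0.5 -0.1  0.1] grip 60.6mm 0.0N
turn -0.002
tool shift [  0.3   0.5 114.5]
(np.float64(256.45494337152365), np.float64(202.28686658103217))
```

View pics/w2b.png

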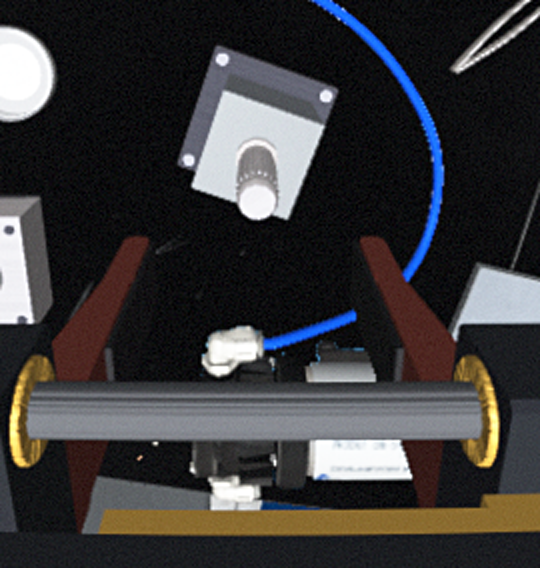

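```bash

python3 -m inch '[60,2,2,22,0, 60,0,0,22,0, 60,0,0,22,0, 60,0,0,22,0, 60,0,0,22,0, 60,0,0,5,0, 60,0,0,0,0]' 20
python3 -m inch '[15,0,0,0,0, 15,0,0,0,0, 10,0,0,0,0, 10,0,0,0,0, 10,0,0,0,0, 10,0,0,0,0, 10,0,0,0,0, 10,0,0,0,0]' 25 
python3 st.py
```

```text
time: 3.75
tool_pos: [0.6346, -0.083, 0.1769]
tool_rot: [[0.984, 0.176, -0.003], [0.176, -0.984, 0.0], [-0.002, -0.001, -1.0]]
ft_force: [0.3, 0.1, -0.4]
grip_width: 0.682
gripper_force: 0.0
time: 4.42
tool_pos: [0.6358, -0.0838, 0.178]
tool_rot: [[0.985, 0.175, 0.0], [0.175, -0.985, -0.0], [0.0, 0.0, -1.0]]
ft_force: [-0.7, -0.6, 2.4]
grip_width: 0.202
gripper_force: 25.0
t4.4 tcp [635.8 -83.8 178. ] yaw 0.176 zax [ 4.e-04 -1.e-04 -1.e+00] F [-0.7 -0.6  2.4] grip 17.7mm 25.0N
```

```bash

python3 -m inch '[10,0,0,-15,0, 10,0,0,-20,0, 10,0,0,-25,0, 10,0,0,-25,0, 10,0,0,-20,0, 10,0,0,-5,0, 10,0,0,0,0, 10,0,0,0,0]' 25 
python3 st.py; python3 st.py 497.2 207 288 0.177
python3 - <<'E'
from h import *
for i in range(3):
    snap("scene","x");print(np.round(np.array(ctrl.observe()["tool_pos"])*1000,1),np.round(ctrl.observe()["ft_force"],2))
E
```

```text
time: 5.08
tool_pos: [0.6351, -0.0837, 0.2867]
tool_rot: [[0.985, 0.175, -0.001], [0.175, -0.985, 0.0], [-0.001, -0.0, -1.0]]
ft_force: [-0.3, -0.0, -1.1]
grip_width: 0.2
gripper_force: 25.0
t5.1 tcp [635.1 -83.7 286.7] yaw 0.176 zax [-1.2e-03  2.0e-04 -1.0e+00] F [-0.3 -0.  -1.1] grip 17.6mm 25.0N
t5.1 tcp [635.1 -83.7 286.7] yaw 0.176 zax [-1.2e-03  2.0e-04 -1.0e+00] F [-0.3 -0.  -1.1] grip 17.6mm 25.0N
turn -0.001
tool shift [ -84.6 -310.4   -1.3]
[634.8 -83.6 286. ] [ 0.23  0.58 -1.45]
[634.7 -83.6 285.7] [ 0.81 -0.8  -1.17]
[634.9 -83.6 285.7] [-0.11 -0.14 -1.72]
```

```bash

python3 -m inch '[10,-5,-17,0,0, 10,-9.5,-35,0,0, 10,-9.5,-35,0,0, 10,-9.5,-35,0,0, 10,-9.5,-35,0,0, 10,-9.5,-35,0,0, 10,-9.5,-35,0,0, 10,-9.5,-35,0,0]' 25 >/dev/null
python3 -m inch '[10,-9.5,-33,0,0, 10,-3.6,-15.4,0,0, 10,0,0,0,0, 10,0,0,0,0, 10,0,0,0,0, 10,0,0,0,0]'
python3 st.py 497.2 207 227 0.177
python3 - <<'E'
from h import *
c,m=snap("wrist","w3")
a=c["color"][120:384,90:420];s2=cv2.resize(a,None,fx=1.2,fy=1.2*1)
d,_=snap("side","s3");p=proj("s3",np.array([.497,.207,.11]));print(p)
x,y=int(p[0]),int(p[1]);b=d["color"][y-50:y+40,x-50:x+70];b=cv2.resize(b,None,fx=3.5,fy=3.5,interpolation=cv2.INTER_CUBIC)
im=np.zeros((max(s2.shape[0],b.shape[0]),s2.shape[1]+b.shape[1],3),np.uint8);im[:s2.shape[0],:s2.shape[1]]=s2;im[:b.shape[0],s2.shape[1]:]=b
print(im.shape);im=im[:,:800] if im.shape[1]<=800 else cv2.resize(im,None,fx=800/im.shape[1],fy=800/im.shape[1])
cv2.imwrite("pics/m3.png",im)
E
```

```text
time: 6.4
tool_pos: [0.4983, 0.2062, 0.2874]
tool_rot: [[0.985, 0.174, -0.0], [0.174, -0.985, -0.0], [-0.0, 0.0, -1.0]]
ft_force: [1.1, -0.1, -1.2]
grip_width: 0.206
gripper_force: 25.0
t6.4 tcp [498.3 206.2 287.4] yaw 0.175 zax [-4.e-04 -3.e-04 -1.e+00] F [ 1.1 -0.1 -1.2] grip 18.1mm 25.0N
turn -0.002
tool shift [-0.9 -0.9 60.4]
(np.float64(223.8895471925265), np.float64(162.3689718279504))
(317, 816, 3)
```

View pics/m3.png

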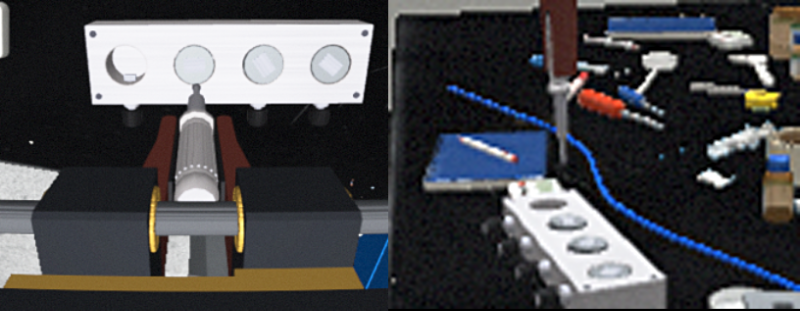

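```bash
q(){ grep -E 'tool_pos|ft_force' | tr '\n' ' '; echo; }
python3 -m inch '[10,-0.9,-0.9,20,0, 10,0,0,20,0, 10,0,0,10,0, 10,0,0,2,0, 10,0,0,0,0, 10,0,0,0,0]' |q
python3 -m inch '[10,0,0,2,0, 10,0,0,2,0, 10,0,0,0,0, 10,0,0,0,0]' |q
python3 -m inch '[10,0,0,0,0]' |q
python3 -m inch '[10,0,0,2,0, 10,0,0,0,0, 10,0,0,0,0]' |q
python3 -m inch '[10,0,0,0,0]' |q
python3 -m inch '[10,0,0,2,0, 10,0,0,0,0, 10,0,0,0,0]' |q
python3 -m inch '[10,0,0,0,0]' |q
python3 -m inch '[10,0,0,0,0]' |q
```

```text
tool_pos: [0.4976, 0.2077, 0.2362] ft_force: [-0.8, 0.3, -1.8] 
tool_pos: [0.4971, 0.2079, 0.232] ft_force: [0.0, 0.7, -1.2] 
tool_pos: [0.4971, 0.2079, 0.2319] ft_force: [0.4, -0.3, -1.5] 
tool_pos: [0.4972, 0.2079, 0.2298] ft_force: [-0.4, -0.1, -0.4] 
tool_pos: [0.4972, 0.2079, 0.2298] ft_force: [0.2, 0.3, -0.1] 
tool_pos: [0.4972, 0.2079, 0.2277] ft_force: [0.4, 1.0, 0.3] 
tool_pos: [0.4972, 0.2079, 0.2278] ft_force: [1.3, 0.1, 0.6] 
tool_pos: [0.4972, 0.2079, 0.2278] ft_force: [0.6, 0.1, 0.2]
```

```bash
q(){ grep -E 'tool_pos|ft_force' | tr '\n' ' '; echo; }
python3 -m inch '[10,0,0,-10,0, 10,0,10,-7,0, 10,0,25,0,0, 10,0,25,0,0, 10,0,6,0,0, 10,0,0,9,0, 10,0,0,0,0, 10,0,0,0,0]' |q
python3 -m inch '[10,0,0,2,0, 10,0,0,2,0, 10,0,0,0,0, 10,0,0,0,0]' |q
python3 -m inch '[10,0,0,0,0]' |q
python3 -m inch '[10,0,0,2,0, 10,0,0,0,0, 10,0,0,0,0]' |q
python3 -m inch '[10,0,0,0,0]' |q
python3 -m inch '[10,0,0,2,0, 10,0,0,0,0, 10,0,0,0,0]' |q
python3 -m inch '[10,0,0,0,0]' |q
python3 -m inch '[10,0,0,0,0]' |q
python3 st.py
```

```text
tool_pos: [0.508, 0.1431, 0.2351] ft_force: [-0.1, 0.2, -1.9] 
tool_pos: [0.5084, 0.1433, 0.2315] ft_force: [-0.4, 1.0, -1.5] 
tool_pos: [0.5086, 0.1431, 0.2317] ft_force: [0.0, 0.2, -1.9] 
tool_pos: [0.5088, 0.1429, 0.2298] ft_force: [-0.0, -0.5, 0.2] 
tool_pos: [0.5087, 0.1429, 0.2298] ft_force: [0.4, 0.5, 0.4] 
tool_pos: [0.5087, 0.1429, 0.2277] ft_force: [0.8, 0.3, 0.8] 
tool_pos: [0.5087, 0.1429, 0.2278] ft_force: [0.6, 0.8, 0.5] 
tool_pos: [0.5087, 0.1429, 0.2278] ft_force: [0.7, 0.8, 0.3] 
t10.0 tcp [508.7 142.9 227.8] yaw 0.176 zax [ 3.e-04  1.e-04 -1.e+00] F [0.7 0.8 0.3] grip 17.6mm 25.0N
```

Seat 3 also stands high (contact at the same level). Now seat 4.

```bash
q(){ grep -E 'tool_pos|ft_force' | tr '\n' ' '; echo; }
python3 -m inch '[10,0,0,-10,0, 10,0,10,-7,0, 10,0,25,0,0, 10,0,25,0,0, 10,0,6,0,0, 10,0,0,9,0, 10,0,0,0,0, 10,0,0,0,0]' |q
python3 -m inch '[10,0,0,2,0, 10,0,0,2,0, 10,0,0,0,0, 10,0,0,0,0]' |q
python3 -m inch '[10,0,0,2,0, 10,0,0,0,0, 10,0,0,0,0]' |q
python3 -m inch '[10,0,0,0,0]' |q
python3 -m inch '[10,0,0,2,0, 10,0,0,0,0, 10,0,0,0,0]' |q
python3 -m inch '[10,0,0,0,0]' |q
python3 -m inch '[10,0,0,0,0]' |q
python3 st.py
```

```text
tool_pos: [0.5195, 0.0782, 0.235] ft_force: [-0.1, 0.7, -1.7] 
tool_pos: [0.52, 0.0783, 0.2315] ft_force: [-0.7, 0.2, -1.7] 
tool_pos: [0.52, 0.0779, 0.2296] ft_force: [0.1, -0.1, -2.6] 
tool_pos: [0.5201, 0.0779, 0.2297] ft_force: [0.0, 0.3, -2.3] 
tool_pos: [0.52, 0.0778, 0.2276] ft_force: [0.4, -0.3, -1.8] 
tool_pos: [0.5201, 0.0778, 0.2276] ft_force: [-0.4, -0.2, -2.0] 
tool_pos: [0.5201, 0.0779, 0.2277] ft_force: [-0.4, 0.7, -1.5] 
t11.8 tcp [520.1  77.9 227.7] yaw 0.176 zax [ 0.  0. -1.] F [-0.4  0.7 -1.5] grip 17.8mm 25.0N
```

```bash
q(){ grep -E 'tool_pos|ft_force' | tr '\n' ' '; echo; }
python3 -m inch '[10,0,0,1,0, 10,0,0,1,0, 10,0,0,0,0, 10,0,0,0,0]' |q
python3 -m inch '[10,0,0,0,0]' |q
python3 -m inch '[10,0,0,1,0, 10,0,0,1,0, 10,0,0,0,0, 10,0,0,0,0]' |q
python3 -m inch '[10,0,0,0,0]' |q
python3 -m inch '[10,0,0,0,0]' |q
python3 -m inch '[10,0,0,0,0]' |q
```

```text
tool_pos: [0.5202, 0.0779, 0.2257] ft_force: [-0.1, -0.4, -0.6] 
tool_pos: [0.5201, 0.0779, 0.2257] ft_force: [-0.2, 0.2, -1.2] 
tool_pos: [0.5202, 0.0779, 0.2237] ft_force: [0.3, -0.0, 0.9] 
tool_pos: [0.5202, 0.0779, 0.2237] ft_force: [0.1, 0.1, -0.3] 
tool_pos: [0.5202, 0.0779, 0.2238] ft_force: [0.4, 0.8, 0.3] 
tool_pos: [0.5202, 0.0779, 0.2237] ft_force: [-0.5, 0.2, -0.3]
```

```bash

python3 -m inch '[10,0,0,-15,0, 10,0,0,-25,0, 10,0,0,-25,0, 10,10,20,0,0, 10,15,32,0,0, 10,15,32,0,0, 10,15,32,0,0, 10,15,32,0,0]' >/dev/null
python3 -m inch '[10,10,22,0,0, 10,4.7,9,0,0, 10,0,0,0,0, 10,0,0,0,0, 10,0,0,0,0, 10,0,0,0,0]' >/dev/null
python3 st.py 635.2 -83.7 178 0.177
```

```text
t13.9 tcp [634.  -82.2 288.6] yaw 0.177 zax [-9.e-04  3.e-04 -1.e+00] F [-0.8  0.4 -2.8] grip 17.6mm 25.0N
turn 0.000
tool shift [  0.9   1.7 110.6]
```

```bash
q(){ grep -E 'tool_pos|ft_force' | tr '\n' ' '; echo; }
python3 -m inch '[10,0.9,1.6,10,0, 10,0,0,12,0, 10,0,0,12,0, 10,0,0,8,0, 10,0,0,0,0, 10,0,0,0,0]' |q
python3 -m inch '[10,0,0,8,0, 10,0,0,8,0, 10,0,0,8,0, 10,0,0,0,0, 10,0,0,0,0]' |q
python3 -m inch '[10,0,0,4,0, 10,0,0,4,0,10,0,0,4,0, 10,0,0,0,0, 10,0,0,0,0]' |q
python3 st.py 635.2 -83.7 178 0.177
```

```text
tool_pos: [0.6355, -0.0848, 0.2455] ft_force: [0.0, -0.2, -1.2] 
tool_pos: [0.6356, -0.0849, 0.2219] ft_force: [-0.1, 0.4, -1.8] 
tool_pos: [0.6358, -0.085, 0.2104] ft_force: [-0.6, 0.3, -1.4] 
t15.2 tcp [635.8 -85.  210.4] yaw 0.176 zax [-5.e-04  1.e-04 -1.e+00] F [-0.6  0.3 -1.4] grip 17.7mm 25.0N
turn -0.001
tool shift [-0.4 -1.4 32.4]
```

```bash
q(){ grep -E 'tool_pos|ft_force' | tr '\n' ' '; echo; }
python3 -m inch '[10,0,-0.5,6,0, 10,0,-0.5,6,0, 10,0,0,8,0, 10,0,0,6,0, 10,0,0,4,0, 10,0,0,0,0, 10,0,0,0,0]' |q
python3 -m inch '[10,0,0,1,0, 10,0,0,0.7,0, 10,0,0,0,0, 10,0,0,0,0]' |q
python3 -m inch '[10,0,0,0,0]' |q
```

```text
tool_pos: [0.6357, -0.084, 0.1802] ft_force: [-0.1, -0.6, -1.5] 
tool_pos: [0.6359, -0.084, 0.1792] ft_force: [0.2, 0.2, -1.1] 
tool_pos: [0.6359, -0.084, 0.1792] ft_force: [0.1, 0.6, -2.3]
```

```bash

python3 -m inch '[10,0,0,0.8,0, 10,0,0,0,0, 44,0,0,0,0, 44,0,0,0,0, 44,0,0,0,0, 44,0,0,0,0, 44,0,0,-10,0, 44,0,0,-25,0]' >/dev/null
python3 -m inch '[44,0,0,-30,0, 44,0,0,-30,0, 44,0,0,-15,0, 44,-10,-17,0,0, 44,-21,-35,0,0, 44,-21,-35,0,0, 44,-21,-35,0,0, 44,-21,-35,0,0]' 40 >/dev/null
python3 -m inch '[44,-21,-35,0,0, 44,-21,-35,0,0, 44,-11,-18,0,0, 44,0,0,20,0, 44,0,0,30,0, 44,0,0,30,0, 44,0,0,15,0, 44,0,0,0,0]' >/dev/null
python3 -m inch '[44,0,0,0,0, 44,0,0,0,0]' >/dev/null
python3 st.py 447.8 131.1 100.5 0.177
python3 - <<'E'
from h import *
c,m=snap("wrist","w4");print(proj("w4",np.array([.4507,.1316,.0495])))
a=cv2.resize(c["color"][100:350,120:400],None,fx=2,fy=2,interpolation=cv2.INTER_CUBIC)
d,_=snap("scene","s4");b=cv2.resize(d["color"][140:215,235:310],(300,300),interpolation=cv2.INTER_CUBIC) 
im=np.zeros((500,800,3),np.uint8);im[:,:560]=a;im[:300,560:]=b[:,:240];cv2.imwrite("pics/m4.png",im)
E
```

```text
t18.4 tcp [449.1 131.7 194.4] yaw 0.176 zax [ 1.8e-03  5.0e-04 -1.0e+00] F [ 0.  -0.3 -0. ] grip 43.9mm 0.0N
turn -0.001
tool shift [-1.3  0.4 93.9]
(np.float64(256.3669809390267), np.float64(199.63585751948273))
```

View pics/m4.png

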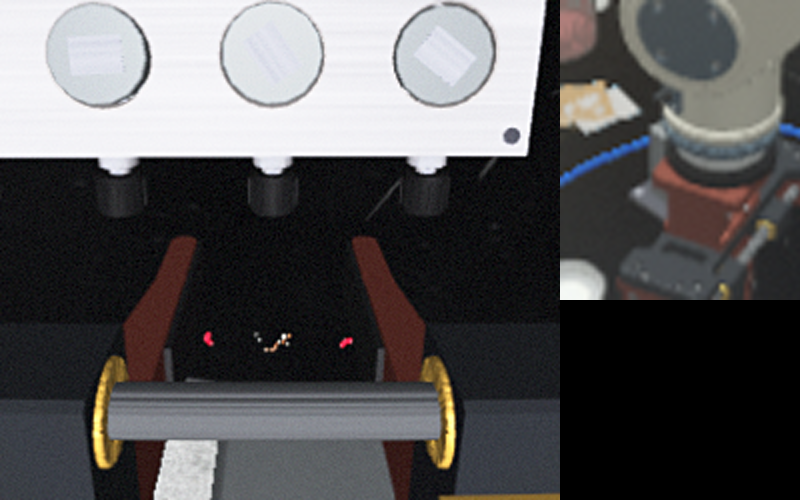

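```bash
q(){ grep -E 'tool_pos|ft_force|grip' | tr '\n' ' '; echo; }
python3 -m inch '[44,0,0,25,0, 44,0,0,30,0, 44,0,0,25,0, 44,0,0,10,0, 44,0,0,4,0, 44,0,0,0,0, 44,0,0,0,0]' |q
python3 -m inch '[14,0,0,0,0, 14,0,0,0,0, 14,0,0,0,0, 14,0,0,0,0, 14,0,0,0,0, 14,0,0,0,0, 14,0,0,0,0]' 40 |q
python3 st.py
```

```text
tool_pos: [0.449, 0.1317, 0.1002] ft_force: [0.5, -0.9, -0.1] grip_width: 0.498 gripper_force: 0.0 
tool_pos: [0.4484, 0.132, 0.0997] ft_force: [-2.4, 5.4, 5.8] grip_width: 0.215 gripper_force: 40.0 
t19.7 tcp [448.4 132.   99.7] yaw 0.176 zax [ 8.e-04  7.e-04 -1.e+00] F [-2.4  5.4  5.8] grip 18.9mm 40.0N
```

```bash
q(){ grep -E 'tool_pos|ft_force|grip' | tr '\n' ' '; echo; }
python3 -m inch '[14,-1,0,0,0, 14,-1,0,0,0, 14,-1.5,0,0,0, 14,-1.5,0,0,0, 14,-1.5,0,0,0, 14,0,0,0,0, 14,0,0,0,0]' |q
python3 -m inch '[14,-1.5,0,0,0, 14,-1.5,0,0,0, 14,-1,0,0,0, 14,0,0,0,0, 14,0,0,0,0]' |q
python3 st.py
```

```text
tool_pos: [0.444, 0.1312, 0.0998] ft_force: [4.4, 5.2, -1.1] grip_width: 0.216 gripper_force: 40.0 
tool_pos: [0.4405, 0.1306, 0.0998] ft_force: [5.0, 4.6, -0.4] grip_width: 0.216 gripper_force: 40.0 
t20.7 tcp [440.5 130.6  99.8] yaw 0.176 zax [ 0.0059  0.0018 -1.    ] F [ 5.   4.6 -0.4] grip 19.0mm 40.0N
```

```bash
q(){ grep -E 'tool_pos|ft_force|grip' | tr '\n' ' '; echo; }
python3 -m inch '[14,-1,0,0,0, 14,-1,0,0,0, 14,0,0,0,0, 14,0,0,0,0]' |q
python3 -m inch '[14,-0.8,0,0,0, 14,0,0,0,0, 14,0,0,0,0]' |q
python3 -m inch '[14,-0.8,0,0,0, 14,0,0,0,0, 14,0,0,0,0]' |q
python3 - <<'E'
from h import *
c,m=snap("wrist","w5")
cv2.imwrite("pics/w5b.png",cv2.resize(c["color"][90:280,130:390],None,fx=2.5,fy=2.5,interpolation=cv2.INTER_CUBIC))
E
```

```text
tool_pos: [0.4387, 0.1303, 0.0998] ft_force: [5.6, 5.6, -2.5] grip_width: 0.221 gripper_force: 40.0 
tool_pos: [0.4382, 0.1302, 0.0998] ft_force: [7.2, 5.1, -4.5] grip_width: 0.218 gripper_force: 40.0 
tool_pos: [0.4381, 0.1301, 0.0999] ft_force: [8.8, 4.8, -5.7] grip_width: 0.219 gripper_force: 40.0
```

View pics/w5b.png

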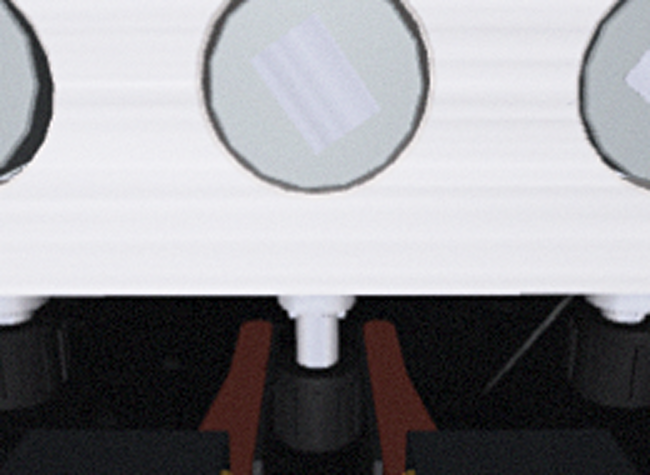

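```bash

python3 -m inch '[44,0,0,0,0, 44,0,0,0,0, 44,0,0,0,0, 44,0,0,-10,0, 44,0,0,-20,0, 44,0,0,-20,0, 44,0,-20,0,0, 44,0,-26,0,0]' >/dev/null
python3 -m inch '[44,5,-20,0,0, 44,7,0,0,0, 44,0,0,0,0, 44,0,0,0,0, 44,0,0,0,0]' >/dev/null
python3 st.py 437.0 196.2 101.5 0.177
python3 - <<'E'
from h import *
c,m=snap("wrist","w6")
cv2.imwrite("pics/w6b.png",cv2.resize(c["color"][80:300,110:410],None,fx=2.2,fy=2.2,interpolation=cv2.INTER_CUBIC))
E
```

```text
t22.6 tcp [434.3 195.2 149.1] yaw 0.175 zax [-9.e-04 -5.e-04 -1.e+00] F [-0.4 -0.6 -0.1] grip 43.9mm 0.0N
turn -0.002
tool shift [ 2.8 -0.5 47.6]
```

View pics/w6b.png

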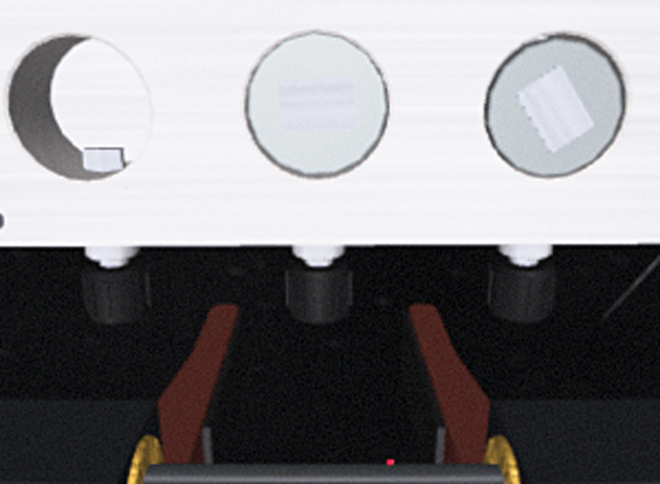

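```bash
q(){ grep -E 'tool_pos|ft_force|grip' | tr '\n' ' '; echo; }
python3 -m inch '[44,2.5,-1,15,0, 44,0,0,20,0, 44,0,0,9,0, 44,0,0,4,0, 44,0,0,0,0, 44,0,0,0,0]' |q
python3 -m inch '[14,0,0,0,0, 14,0,0,0,0, 14,0,0,0,0, 14,0,0,0,0, 14,0,0,0,0, 14,0,0,0,0, 14,0,0,0,0]' 40 |q
python3 -m inch '[14,-1,0,0,0, 14,-1,0,0,0, 14,-1.5,0,0,0, 14,-1.5,0,0,0, 14,-1.5,0,0,0, 14,-1.5,0,0,0, 14,-1.5,0,0,0, 14,0,0,0,0]' |q
python3 -m inch '[14,-1.5,0,0,0, 14,-1.5,0,0,0, 14,0,0,0,0, 14,0,0,0,0]' |q
python3 -m inch '[14,-1,0,0,0, 14,-1,0,0,0, 14,0,0,0,0, 14,0,0,0,0]' |q
```

```text
tool_pos: [0.4369, 0.1973, 0.1013] ft_force: [0.7, -0.0, 0.2] grip_width: 0.502 gripper_force: 0.0 
tool_pos: [0.4371, 0.1974, 0.1015] ft_force: [0.2, -5.2, 5.4] grip_width: 0.216 gripper_force: 40.0 
tool_pos: [0.4296, 0.1961, 0.1016] ft_force: [7.1, -5.8, -0.6] grip_width: 0.216 gripper_force: 40.0 
tool_pos: [0.4269, 0.1956, 0.1016] ft_force: [8.9, -5.9, -1.3] grip_width: 0.217 gripper_force: 40.0 
tool_pos: [0.4266, 0.1956, 0.1017] ft_force: [14.7, -8.1, -6.8] grip_width: 0.217 gripper_force: 40.0
```

```bash

python3 -m inch '[44,0,0,0,0, 44,0,0,0,0, 44,0,0,0,0, 44,0,0,-15,0, 44,0,0,-30,0, 44,0,0,-40,0, 44,0,0,-40,0, 44,0,0,-40,0]' >/dev/null
python3 - <<'E'
from h import *
c,m=snap("wrist","w7");cv2.imwrite("pics/w7b.png",cv2.resize(c["color"][90:260,130:400],None,fx=2.2,fy=2.2,interpolation=cv2.INTER_CUBIC))
E
python3 -m inch '[44,8,15,-22,0, 44,17,33,0,0, 44,17,33,0,0, 44,17,33,0,0, 44,17,33,0,0, 44,17,33,0,0, 44,17,33,0,0, 44,17,33,0,0]' 25 >/dev/null
python3 -m inch '[50,17,33,0,0, 50,12,25,0,0, 50,4,8,0,0, 50,0,0,0,0, 50,0,0,0,0, 50,0,0,0,0]' >/dev/null
python3 st.py 635.5 -84 178 0.177
```

```text
t27.0 tcp [633.6 -82.8 287.7] yaw 0.177 zax [-1.6e-03  6.0e-04 -1.0e+00] F [-0.9  0.5 -0.6] grip 50.1mm 0.0N
turn -0.000
tool shift [  1.6   1.6 109.7]
```

View pics/w7b.png

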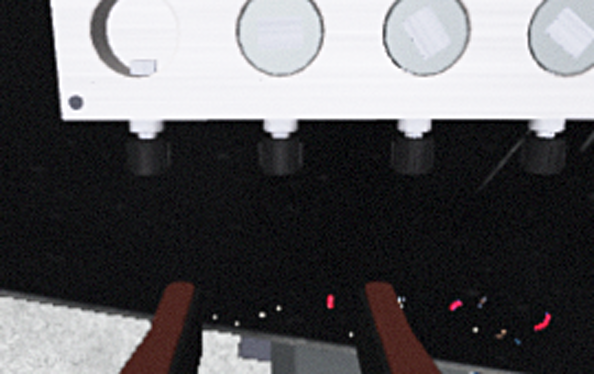

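```bash
q(){ grep -E 'tool_pos|ft_force|grip' | tr '\n' ' '; echo; }
python3 -m inch '[50,1.5,1.5,20,0, 50,0,0,25,0, 50,0,0,25,0, 50,0,0,22,0, 50,0,0,13,0, 50,0,0,5,0, 50,0,0,0,0, 50,0,0,0,0]' 25 |q
python3 -m inch '[10,0,0,0,0, 10,0,0,0,0, 10,0,0,0,0, 10,0,0,0,0, 10,0,0,0,0, 10,0,0,0,0, 10,0,0,0,0]' |q
python3 -m inch '[10,0,0,0,0]' |q
```

```text
tool_pos: [0.6368, -0.0849, 0.1791] ft_force: [0.3, 0.7, -0.3] grip_width: 0.573 gripper_force: 0.0 
tool_pos: [0.6365, -0.0852, 0.1784] ft_force: [-1.0, 2.4, 2.0] grip_width: 0.2 gripper_force: 25.0 
tool_pos: [0.6365, -0.0852, 0.1784] ft_force: [-0.8, 2.3, 3.4] grip_width: 0.2 gripper_force: 25.0
```

```bash
q(){ grep -E 'tool_pos|ft_force' | tr '\n' ' '; echo; }
python3 -m inch '[10,0,0,-15,0, 10,0,0,-20,0, 10,0,0,-25,0, 10,0,0,-25,0, 10,0,0,-20,0, 10,0,0,-5,0, 10,-5,-17,0,0, 10,-9.5,-35,0,0]' 25 >/dev/null
python3 -m inch '[10,-9.5,-35,0,0, 10,-9.5,-35,0,0, 10,-9.5,-35,0,0, 10,-9.5,-35,0,0, 10,-9.5,-35,0,0, 10,-9.5,-35,0,0, 10,-9.5,-33,0,0, 10,-4.6,-17.5,0,0]' >/dev/null
python3 -m inch '[10,0,0,0,0, 10,0,0,0,0, 10,0,0,0,0, 10,0,0,0,0]' |q
python3 -m inch '[10,0,0,20,0, 10,0,0,20,0, 10,0,0,10,0, 10,0,0,2,0, 10,0,0,0,0, 10,0,0,0,0]' |q
python3 -m inch '[10,0,0,2,0, 10,0,0,2,0, 10,0,0,2,0, 10,0,0,0,0, 10,0,0,0,0]' |q
python3 -m inch '[10,0,0,0,0]' |q
```

```text
tool_pos: [0.4976, 0.2064, 0.2876] ft_force: [0.1, -0.4, -2.0] 
tool_pos: [0.4981, 0.2071, 0.2367] ft_force: [0.3, 0.0, -2.0] 
tool_pos: [0.4975, 0.2073, 0.2302] ft_force: [0.5, -0.9, -1.1] 
tool_pos: [0.4975, 0.2074, 0.2303] ft_force: [1.4, 0.8, -2.2]
```

```bash
q(){ grep -E 'tool_pos|ft_force' | tr '\n' ' '; echo; }
python3 -m inch '[10,0,0,1.5,0, 10,0,0,1,0, 10,0,0,0,0, 10,0,0,0,0]' |q
python3 -m inch '[10,0,0,0,0]' |q
python3 -m inch '[10,0,0,1,0, 10,0,0,1,0, 10,0,0,0,0, 10,0,0,0,0]' |q
python3 -m inch '[10,0,0,1,0, 10,0,0,1,0, 10,0,0,0,0, 10,0,0,0,0]' |q
python3 -m inch '[10,0,0,0,0]' |q
python3 -m inch '[10,0,0,0,0]' |q
```

```text
tool_pos: [0.4975, 0.2073, 0.2276] ft_force: [0.3, -0.2, -1.7] 
tool_pos: [0.4975, 0.2073, 0.2276] ft_force: [0.8, -0.2, -1.4] 
tool_pos: [0.4976, 0.2074, 0.2258] ft_force: [0.2, -0.5, 0.2] 
tool_pos: [0.4976, 0.2074, 0.2237] ft_force: [0.2, 0.8, 0.3] 
tool_pos: [0.4976, 0.2074, 0.2237] ft_force: [-0.5, -0.1, 0.5] 
tool_pos: [0.4976, 0.2073, 0.2238] ft_force: [-0.1, -0.1, 0.3]
```

Specimen 2 is now home (contact at about 226). Next, seats 3 and 4.

```bash
q(){ grep -E 'tool_pos|ft_force' | tr '\n' ' '; echo; }
python3 -m inch '[10,0,0,-10,0, 10,0,10,-7,0, 10,0,25,0,0, 10,0,25,0,0, 10,0,6,0,0, 10,0,0,8,0, 10,0,0,3,0, 10,0,0,0,0]' >/dev/null
python3 -m inch '[10,0,0,0,0, 10,0,0,0,0]' |q
python3 -m inch '[10,0,0,1.5,0, 10,0,0,1.5,0, 10,0,0,0,0, 10,0,0,0,0]' |q
python3 -m inch '[10,0,0,1.5,0, 10,0,0,1.5,0, 10,0,0,0,0, 10,0,0,0,0]' |q
python3 -m inch '[10,0,0,0,0]' |q
python3 -m inch '[10,0,0,0,0]' |q
echo seat4
python3 -m inch '[10,0,0,-10,0, 10,0,10,-7,0, 10,0,25,0,0, 10,0,25,0,0, 10,0,6,0,0, 10,0,0,8,0, 10,0,0,3,0, 10,0,0,0,0]' >/dev/null
python3 -m inch '[10,0,0,0,0, 10,0,0,0,0]' |q
python3 -m inch '[10,0,0,1.5,0, 10,0,0,1.5,0, 10,0,0,0,0, 10,0,0,0,0]' |q
python3 -m inch '[10,0,0,1.5,0, 10,0,0,1.5,0, 10,0,0,0,0, 10,0,0,0,0]' |q
python3 -m inch '[10,0,0,0,0]' |q
python3 -m inch '[10,0,0,0,0]' |q
python3 st.py 636 -84.3 288 0.177
```

```text
tool_pos: [0.5089, 0.143, 0.2295] ft_force: [-0.6, 0.1, -2.2] 
tool_pos: [0.509, 0.1425, 0.2266] ft_force: [-0.0, 0.1, -2.6] 
tool_pos: [0.5092, 0.1424, 0.2238] ft_force: [-0.3, 0.2, 0.8] 
tool_pos: [0.5092, 0.1423, 0.2238] ft_force: [0.4, 0.6, 1.3] 
tool_pos: [0.5092, 0.1423, 0.2238] ft_force: [0.3, 0.6, 0.7] 
seat4
tool_pos: [0.5205, 0.0781, 0.2295] ft_force: [-0.9, -0.2, -2.1] 
tool_pos: [0.5205, 0.0775, 0.2266] ft_force: [-0.3, 0.1, -1.0] 
tool_pos: [0.5207, 0.0774, 0.2237] ft_force: [-0.5, 0.0, 0.4] 
tool_pos: [0.5207, 0.0774, 0.2238] ft_force: [-0.8, 0.3, 0.3] 
tool_pos: [0.5207, 0.0774, 0.2238] ft_force: [-0.7, 1.4, 0.4] 
t35.6 tcp [520.7  77.4 223.8] yaw 0.176 zax [ 2.e-04  1.e-04 -1.e+00] F [-0.7  1.4  0.4] grip 17.6mm 25.0N
turn -0.001
tool shift [ 85.  179.4 -64.2]
```

```bash
q(){ grep -E 'tool_pos|ft_force' | tr '\n' ' '; echo; }
python3 -m inch '[10,0,0,-15,0, 10,0,0,-25,0, 10,0,0,-25,0, 10,10,20,0,0, 10,15,32,0,0, 10,15,32,0,0, 10,15,32,0,0, 10,15,32,0,0]' >/dev/null
python3 -m inch '[10,10,22,0,0, 10,5,10,0,0, 10,0,0,0,0, 10,0,0,0,0, 10,0,0,0,0, 10,0,0,0,0]' |q
python3 -m inch '[10,0.9,1.0,10,0, 10,0,0,12,0, 10,0,0,12,0, 10,0,0,8,0, 10,0,0,0,0, 10,0,0,0,0]' |q
python3 st.py 636 -84.3 180 0.177
```

```text
tool_pos: [0.6349, -0.0837, 0.2886] ft_force: [0.1, -0.3, -1.3] 
tool_pos: [0.6364, -0.0857, 0.2454] ft_force: [0.2, -0.4, -1.4] 
t37.2 tcp [636.4 -85.7 245.4] yaw 0.176 zax [-2.1e-03  4.0e-04 -1.0e+00] F [ 0.2 -0.4 -1.4] grip 17.5mm 25.0N
turn -0.001
tool shift [-0.1 -1.5 65.4]
```

```bash
q(){ grep -E 'tool_pos|ft_force' | tr '\n' ' '; echo; }
python3 -m inch '[10,0,-1.2,4,0, 10,0,0,8,0, 10,0,0,8,0, 10,0,0,4,0, 10,0,0,0,0, 10,0,0,0,0]' |q
python3 -m inch '[10,0,0,6,0, 10,0,0,8,0, 10,0,0,10,0, 10,0,0,8,0, 10,0,0,6,0, 10,0,0,2,0, 10,0,0,0,0, 10,0,0,0,0]' |q
python3 -m inch '[10,0,0,1,0, 10,0,0,1,0, 10,0,0,0,0, 10,0,0,0,0]' |q
python3 -m inch '[10,0,0,0,0]' |q
```

```text
tool_pos: [0.6365, -0.0847, 0.2222] ft_force: [0.8, -0.5, -1.6] 
tool_pos: [0.6367, -0.0847, 0.1825] ft_force: [1.0, 0.3, -1.0] 
tool_pos: [0.6367, -0.0847, 0.1809] ft_force: [0.3, 0.1, -2.3] 
tool_pos: [0.6367, -0.0847, 0.1809] ft_force: [0.1, 0.0, -1.9]
```

```bash

python3 -m inch '[10,0,0,1,0, 10,0,0,0.8,0, 10,0,0,0,0, 50,0,0,0,0, 50,0,0,0,0, 50,0,0,0,0, 50,0,0,0,0, 50,0,0,-10,0]' >/dev/null
python3 -m inch '[50,0,0,-30,0, 50,0,0,-40,0, 50,0,0,-40,0, 50,0,0,-10,-0.119, 50,0,0,-10,-0.119, 50,0,0,-10,-0.119, 50,0,0,-10,-0.119, 50,0,0,-10,-0.119]' >/dev/null
python3 -m inch '[50,0,0,0,-0.119, 50,0,0,0,-0.119, 50,0,0,0,-0.119, 50,0,0,0,-0.119, 50,0,0,0,-0.119, 50,0,0,0,-0.119, 50,-15,-5,0,0, 50,-34,-11,0,0]' >/dev/null
python3 -m inch '[50,-34,-11,0,0, 50,-34,-11,0,0, 50,-34,-11,0,0, 50,-34,-11,0,0, 50,-34,-11,0,0, 50,-34,-11,0,0, 50,-34,-11,0,0, 50,-20,-5,0,0]' >/dev/null
python3 -m inch '[50,0,0,0,0, 50,0,0,0,0, 50,0,0,0,0]' >/dev/null
python3 st.py 507 -397 100 1.483
python3 - <<'E'
from h import *
c,m=snap("wrist","w8");d,_=snap("side","s8")
im=np.zeros((384,800,3),np.uint8);im[:,:512]=c["color"];b=cv2.resize(d["color"][140:384,165:325],None,fx=1.55,fy=1.55);im[:b.shape[0],520:520+b.shape[1]]=b
print(b.shape);cv2.imwrite("pics/m8.png",im)
E
```

```text
t41.8 tcp [ 512.3 -381.8  349.1] yaw 1.483 zax [ 1.e-04  4.e-04 -1.e+00] F [-0.7 -1.   0.4] grip 50.2mm 0.0N
turn -0.000
tool shift [-15.6  -4.  249.1]
(378, 248, 3)
```

View pics/m8.png

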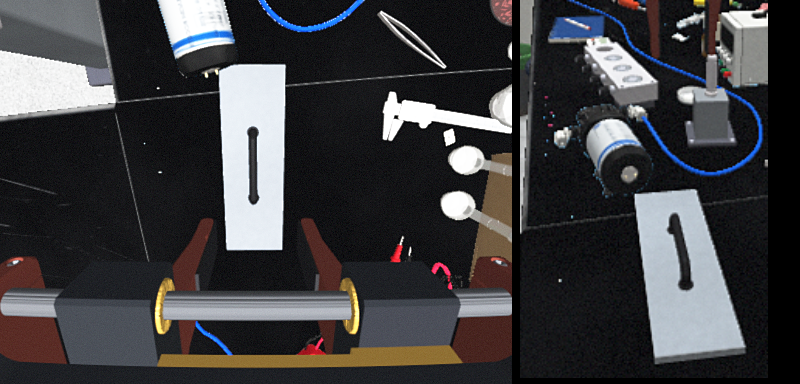

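```bash
python3 - <<'E'
from h import *
for n,u,v,z in [("c",220,66,.01),("c",284,65,.01),("c",283,249,.01),("c",226,249,.01),("h",252,131,.042),("h",254,200,.042)]:
    print(n,np.round(unproj("w8",u,v,z)*1000,1))
for n,u,v,z in [("c",635,195,.01),("c",698,190,.01),("c",745,350,.01),("c",655,360,.008),("h",673,215,.042),("h",687,287,.042)]:
    print(n,np.round(unproj("s8",165+(u-520)/1.55,140+v/1.55,z)*1000,1))
E
```

```text
c [ 474.5 -253.    10. ]
c [ 561.8 -259.4   10. ]
c [ 543.  -539.9   10. ]
c [ 449.5 -531.6   10. ]
h [ 510.7 -341.4   42. ]
h [ 504.5 -439.2   42. ]
c [ 473.8 -252.2   10. ]
c [ 566.4 -260.    10. ]
c [ 539.5 -543.4   10. ]
c [ 449.9 -534.     8. ]
h [ 508.1 -354.1   42. ]
h [ 495.3 -480.7   42. ]
```

```bash
q(){ grep -E 'tool_pos|ft_force|grip' | tr '\n' ' '; echo; }
python3 -m inch '[50,-7.3,-1.9,25,-0.004, 50,-7.3,-1.9,35,0, 50,0,0,35,0, 50,0,0,35,0, 50,0,0,35,0, 50,0,0,35,0, 50,0,0,20,0, 50,0,0,0,0]' 40 |q
python3 -m inch '[50,0,0,0,0, 50,0,0,0,0]' |q
python3 st.py 507.3 -396 99 1.487
```

```text
tool_pos: [0.506, -0.3933, 0.1241] ft_force: [0.4, 1.1, -0.4] grip_width: 0.569 gripper_force: 0.0 
tool_pos: [0.5088, -0.3963, 0.1304] ft_force: [0.6, -0.3, 1.3] grip_width: 0.567 gripper_force: 0.0 
t42.7 tcp [ 508.8 -396.3  130.4] yaw 1.490 zax [ 0.0016 -0.0013 -1.    ] F [ 0.6 -0.3  1.3] grip 49.7mm 0.0N
turn 0.003
tool shift [ 0.2 -1.5 31.4]
```

```bash
q(){ grep -E 'tool_pos|ft_force|grip' | tr '\n' ' '; echo; }
python3 -m inch '[50,0,-1,15,0, 50,0,0,10,0, 50,0,0,6,0, 50,0,0,0,0, 50,0,0,0,0]' 40 |q
python3 -m inch '[5,0,0,0,0, 5,0,0,0,0, 5,0,0,0,0, 5,0,0,0,0, 5,0,0,0,0, 5,0,0,0,0, 5,0,0,0,0, 5,0,0,0,0]' |q
python3 -m inch '[5,0,0,-5,0, 5,0,0,-10,0, 5,0,0,-20,0, 5,0,0,-25,0, 5,0,0,0,0, 5,0,0,0,0]' |q
```

```text
tool_pos: [0.5068, -0.3964, 0.0983] ft_force: [-0.5, 0.1, 0.3] grip_width: 0.567 gripper_force: 0.0 
tool_pos: [0.5065, -0.3962, 0.0979] ft_force: [-1.5, 0.8, 0.9] grip_width: 0.128 gripper_force: 40.0 
tool_pos: [0.5074, -0.3968, 0.1595] ft_force: [0.5, -0.1, -3.4] grip_width: 0.127 gripper_force: 40.0
```

```bash

python3 -m inch '[5,0,0,-20,0, 5,0,0,-35,0, 5,0,0,-35,0, 5,0,0,-35,-0.06, 5,0,0,-35,-0.06, 5,0,0,-20,-0.06, 5,0,0,0,-0.06, 5,0,0,0,-0.02]' 45 >/dev/null
python3 -m inch '[5,10,2,0,0, 5,20,4,0,0, 5,32,5.4,0,0, 5,32,5.4,0,0, 5,32,5.4,0,0, 5,32,5.4,0,0, 5,32,5.4,0,0, 5,32,5.4,0,0]' >/dev/null
python3 -m inch '[5,32,5.4,0,0, 5,32,5.4,0,0, 5,32,5.4,0,0, 5,32,5.4,0,0, 5,32,5.4,0,0, 5,32,5.4,0,0, 5,32,5.4,0,0, 5,32,5.4,0,0]' >/dev/null
python3 -m inch '[5,32,5.4,0,0, 5,32,5.4,0,0, 5,20,3,0,0, 5,0,0,0,0, 5,0,0,0,0, 5,0,0,0,0, 5,0,0,0,0, 5,0,0,0,0]' >/dev/null
python3 st.py 503 174.5 190 1.748
```

```text
t46.9 tcp [500.8 172.8 337.5] yaw 1.747 zax [-9.e-04 -4.e-04 -1.e+00] F [-0.2  0.2 -3.4] grip 10.9mm 45.0N
turn -0.001
tool shift [  1.3   2.5 147.5]
```

```bash

python3 -m inch '[5,1,2,15,0, 5,0,0,28,0, 5,0,0,30,0, 5,0,0,30,0, 5,0,0,28,0, 5,0,0,16,0, 5,0,0,0,0, 5,0,0,0,0]' >/dev/null
python3 -m inch '[5,0,0,0,0, 5,0,0,0,0]' >/dev/null
python3 st.py 503 174.5 148 1.748
python3 - <<'E'
from h import *
c,m=snap("scene","s9");d,_=snap("side","d9")
a=cv2.resize(c["color"][190:300,200:305],None,fx=4,fy=4,interpolation=cv2.INTER_CUBIC)
b=cv2.resize(d["color"][130:215,180:270],None,fx=4,fy=4,interpolation=cv2.INTER_CUBIC)
im=np.zeros((440,780,3),np.uint8);im[:a.shape[0],:a.shape[1]]=a;im[:b.shape[0],420:420+b.shape[1]]=b;cv2.imwrite("pics/m9.png",im)
E
```

```text
t47.8 tcp [503.9 175.1 192.5] yaw 1.748 zax [ 2.8e-03  9.0e-04 -1.0e+00] F [ 0.   0.2 -4.1] grip 10.8mm 45.0N
turn 0.000
tool shift [-0.5 -1.  44.5]
```

View pics/m9.png

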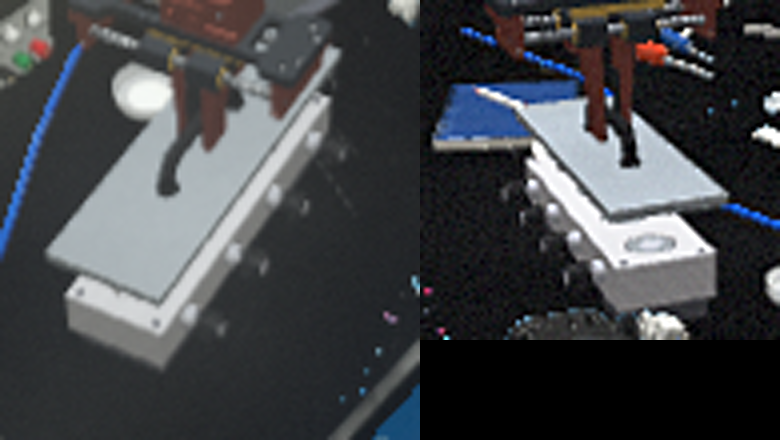

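```bash
python3 - <<'E'
from h import *
S=lambda u,v,z:np.round(unproj("s9",200+u/4,190+v/4,z)*1000,1)
D=lambda u,v,z:np.round(unproj("d9",180+(u-420)/4,130+v/4,z)*1000,1)
C=np.array([503,174.5]);y=.177;ex=np.array([np.cos(y),np.sin(y)]);ey=np.array([-ex[1],ex[0]])
loc=lambda p:np.round([(p[:2]-C)@ex,(p[:2]-C)@ey],1)
for n,f,u,v,z in [("cov BL",S,48,250,.1046),("cov FL",S,158,300,.1046),("cov FR",S,340,47,.1046),("bar BL",S,67,290,.056),("bar FL",S,165,327,.056),("bar FR",S,331,97,.056),
 ("cov BR side",D,727,193,.1046),("cov FR",D,610,212,.1046),("bar BR",D,716,254,.056),("bar FR",D,602,271,.056),]:
    print(n,loc(f(u,v,z)))
E
```

```text
cov BL [ 42.  140.5]
cov FL [-48.2 143.9]
cov FR [ -46.3 -143.2]
bar BL [ 35.9 131.3]
bar FL [-42.9 128.1]
bar FR [ -43.7 -135.8]
cov BR side [  49.2 -139.2]
cov FR [ -42.3 -142.2]
bar BR [  40.6 -136.6]
bar FR [ -48.  -133.4]
```

```bash
q(){ grep -E 'tool_pos|ft_force' | tr '\n' ' '; echo; }
python3 -m inch '[5,0,-1.2,8,0, 5,0,0,12,0, 5,0,0,10,0, 5,0,0,4,0, 5,0,0,0,0, 5,0,0,0,0, 5,0,0,0,0]' |q
python3 -m inch '[5,0,0,1.5,0, 5,0,0,1.5,0, 5,0,0,0,0, 5,0,0,0,0]' |q
python3 -m inch '[5,0,0,1,0, 5,0,0,1,0, 5,0,0,0,0, 5,0,0,0,0]' |q
python3 -m inch '[5,0,0,1,0, 5,0,0,1,0, 5,0,0,0,0, 5,0,0,0,0]' |q
python3 st.py 503 174.5 148 1.748
```

```text
tool_pos: [0.5018, 0.1749, 0.1568] ft_force: [0.6, -0.5, -3.6] 
tool_pos: [0.5017, 0.1749, 0.154] ft_force: [-0.1, -0.8, -3.6] 
tool_pos: [0.5016, 0.1749, 0.1518] ft_force: [-0.4, -0.1, -3.6] 
tool_pos: [0.5015, 0.1748, 0.1498] ft_force: [-0.4, 0.4, -4.3] 
t49.5 tcp [501.5 174.8 149.8] yaw 1.749 zax [-2.e-04 -1.e-04 -1.e+00] F [-0.4  0.4 -4.3] grip 10.9mm 45.0N
turn 0.001
tool shift [-0.6  1.4  1.8]
```

```bash
q(){ grep -E 'tool_pos|ft_force' | tr '\n' ' '; echo; }
python3 -m inch '[5,0,0,1,0, 5,0,0,0,0, 5,0,0,0,0]' |q
python3 -m inch '[5,0,0,1,0, 5,0,0,0,0, 5,0,0,0,0]' |q
python3 -m inch '[5,0,0,0.5,0, 5,0,0,0,0, 5,0,0,0,0]' |q
```

```text
tool_pos: [0.5016, 0.1749, 0.1488] ft_force: [0.3, 0.1, -4.4] 
tool_pos: [0.5018, 0.1749, 0.148] ft_force: [0.6, 0.3, -2.1] 
tool_pos: [0.5018, 0.1749, 0.1479] ft_force: [-1.0, -1.1, 5.8]
```

```bash

python3 -m inch '[5,0,0,-0.4,0, 40,0,0,0,0, 40,0,0,0,0, 40,0,0,0,0, 40,0,0,0,0, 40,0,0,-10,0, 40,0,0,-25,0, 40,0,0,-35,0]' >/dev/null
python3 -m inch '[40,0,0,-35,0, 40,0,0,-35,0, 40,-20,0,-30,0, 40,-35,0,0,0, 40,-35,0,0,0, 40,-35,0,0,0, 40,-35,0,0,0, 40,0,0,0,0]' >/dev/null
python3 -m inch '[40,0,0,0,0, 40,0,0,0,0, 40,0,0,0,0]' >/dev/null
python3 st.py
python3 - <<'E'
from h import *
c,m=snap("scene","s10");d,_=snap("side","d10");w,_=snap("wrist","w10")
a=cv2.resize(c["color"][140:300,200:310],None,fx=2.6,fy=2.6,interpolation=cv2.INTER_CUBIC)
b=cv2.resize(d["color"][130:260,180:330],None,fx=3,fy=3,interpolation=cv2.INTER_CUBIC)
im=np.zeros((600,760,3),np.uint8);im[:a.shape[0],:a.shape[1]]=a;im[:b.shape[0],300:300+b.shape[1]]=b
e=cv2.resize(w["color"][:260],None,fx=.8,fy=.8);im[392:592,300:300+e.shape[1]]=e[:200];cv2.imwrite("pics/m10.png",im)
E
```

```text
t51.8 tcp [529.7  18.3 318. ] yaw 1.750 zax [-1.e-04  3.e-04 -1.e+00] F [-0.1  0.4  0.6] grip 39.9mm 0.0N
```

View pics/m10.png

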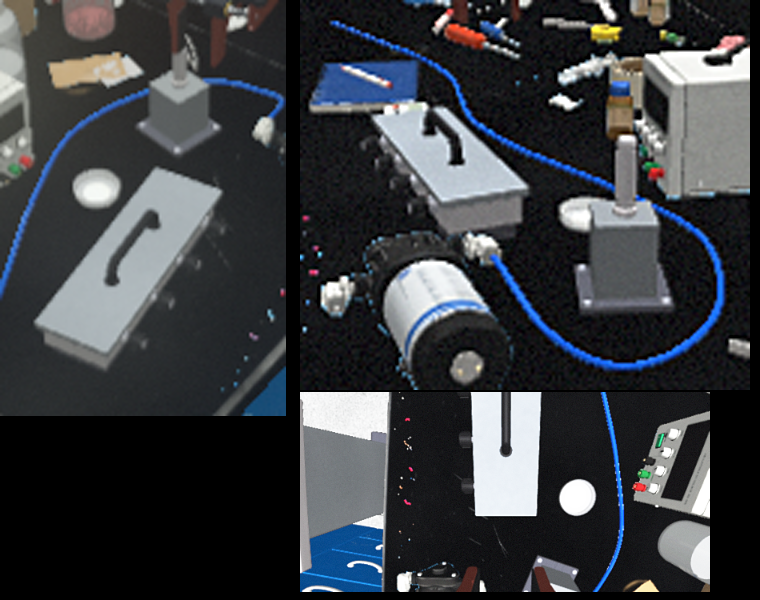

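The picture shows the cover lying flat on the bar, with all the knobs in. The probe is upright, its collar down on the stand, and the gripper is clear of everything.

```bash
python3 -c "
from bench import ctrl
print(ctrl.job_done())"
```

```text
the job is handed in; nothing more can be done
None
```

I handed the job in at about 52 s, with no verdict returned. Seat 1 was empty; specimens 2 and 3 stood high, I pulled their knobs, and the second pass found 2, 3 and 4 level. The probe is back upright in its stand, the cover is flat on the carrier, and I never touched the dish, timer or vial.

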